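Make up a pail of sweets and hang it for collection

ROBOT

A 7-joint arm with a two-finger parallel gripper is mounted at the origin on the work surface. World frame = base frame: x ahead of the robot, y to its left, z up, the work surface at z = 0. Lengths are in mm, angles in rad, forces in N, time in s.
With the tool pointing down it reaches from about 400 to 850 mm from the base axis. Payload 4.5 kg.
Tool frame: the origin (TCP) lies at the very end of the fingers, on their centre line; the grasp point (between the pads) lies 19 mm behind it; z points along the fingers, y is the line along which they close (so a half turn about z gives the same grasp; the last joint's range is limited). The gripper opens to 85 mm and grips with 20 to 120 N. Pads are 22 mm wide; open, the fingers measure 114 mm over their backs; the gripper's body (76 mm by 85 mm) begins 54 mm behind the grasp point. The pads swing forward as they close: fully open they stand 13 mm farther back than shut.
Start: joints at [-1.074, 0.689, -0.195, 1.565, 0.157, 0.902, -0.215], TCP at [279.02, 559.287, 231.317] pointing down, gripper open.
Joint ranges: [-3.01, 3.01], [-0.46, 2.08], [-1.47, 1.51], [0.13, 2.56], [-1, 4.14], [0.04, 2.09], [-2.66, 2.66]. Speed limits (rad/s): [2.57, 2.57, 3.14, 3.14, 3.14, 3.14, 3.14].

INTERFACE

Orientations are given as [roll, pitch, yaw] about the fixed x, y, z axes, in that order (R = Rz(yaw) Ry(pitch) Rx(roll)).
In Python, from station import read_state, camera, camera_params, job_done gives the robot as it stands. The module is installed in compiled form; this text tells all that it offers.
- The arm moves only by the tool drive_tool, never from a script. Its argument "plan" is a list of rows, each a list of 4 numbers: the shift along the tool's x, y, z in m, then the turn about the tool's z in degrees. A call has 1 to 12 rows; each row shifts and turns the commanded pose from where the row before left it, along the tool's axes as they then stand; what a row does not reach is not made up. A row lasts 1/10 s, in which the tool goes at most 50 mm and 8.59 degrees, less where a joint would pass 70% of its speed; a pose out of reach is approached as far as the arm can. A call with a gripper value outside its range is refused whole. "claw" is the gripper command: -1 is fully open, 1 is shut, values between are in proportion, set as the call begins (left out, the last holds). The fingers move at their own pace and stop on an object; "newtons" is the grip in N (left out, the last holds). Time passes only in rows, so rows that do not move let the fingers close. It gives the time, the measured TCP pose, the force, the opening and the grip force at its end, in the units of the state.
- read_state(): the state, without advancing time (a new reading comes with each control period).
- camera(name): name is "side" or "top"; returns the picture (400x640x3 uint8, red, green, blue); there is no depth.
- camera_params(name): a dict with "camera_matrix" (3x3 intrinsics, pixels), "R" (3x3) and "t" (3): a world point X has camera coordinates R X + t. Camera axes: x right, y down, z forward; pixel columns grow to the right and rows downward; lengths in mm; the calibration is good to about 2 mm. A picture is of the moment at which its call begins. camera_params takes no time and is no camera call.
- job_done(): hands the job in; it is judged then, once.
The state is a dict: "clock": time; "q": joint angles; "qd": joint speeds; "joint_torque": joint torques, N m; "ee_pos": TCP position; "tool_rot": TCP orientation; "wrist_force": force on the tool from outside, world axes, zero at the start; "ft_torque": the same for the moment, N m; "gripper_width": opening from 0.0 (shut) to 1.0 (fully open); "grasp_force": force on a finger pad.
Only numpy, scipy, OpenCV 4.12 (cv2) and the standard library are available. Lean on these libraries where they do the work, as an engineer would, in place of code of your own. Each camera call takes 0.05 s, during which the arm holds its last target. There are 200 camera calls.

TASK

Make up the sweets order: draw the blue pail right out from under the counter shelf, and with its bail still folded down put every pink carton into it, leaving the green cartons and everything else where they stand. Then, with the pail still standing on the counter, raise its bail upright with a fingertip, and hang the pail by the bail over both prongs of the hanging arm, which must first be pulled out to its stop by the red knob and stay out. Leave the pail hanging upright and still, with all the pink cartons in it, and do not tip it over on the way.

Things in the scene. Friction and masses are not known exactly. Their poses are not given: they have to be found in the camera images.
- pail: Blue open metal pail, 132 mm across at the rim, 128 mm at the foot, 80 mm tall, wall 3 mm, floor 4 mm thick, about 0.3 kg, loose. Origin under the centre of its foot, z up through its mouth. The hinge line of its bail runs along its x axis, 66 mm above the foot; the bail is folded to its -y side. It starts part way under the counter shelf with its folded bail sticking out.
- pail_mid (a point): Point on the pail's axis 40 mm above its foot (axes as the pail's).
- bail_grip (a point): Centre of the bail's round wooden grip (16 mm thick, 40 mm long, its length along the pail's x). The grip lies 100 mm from the hinge line. Beside the grip the straight bar of 6 mm wire runs on out to 55 mm each side of the middle. Folded, the grip stands about 26 mm clear of the rim, 75 to 96 mm above the counter.
- bail (a joint): Angle of the bail (rad): 0 folded, resting on its stop 0.1 rad above level on the pail's -y side; 1.47 upright over the pail; 2.9 at most. A slightly stiff hinge (0.028 N m) lets it stay where it is left.
- bay: Plywood counter shelf, fixed: board 250 mm (its x) by 200 mm (its y), underside 98 mm and top 112 mm above the counter, on side walls 214 mm apart inside and a back wall; the bay below is open towards its -y. Origin on the counter under the middle of the board's front edge; the board covers y from 0 to 200 mm in this frame. A box of sweets stands on it from y = 90 mm back, up to 165 mm high.
- stand: Green fixed column that carries the hanging arm, 100 mm (its x) by 120 mm (its y, from 0 back to -120 mm), 201 mm high. Origin on the counter under the middle of its front face; its y axis points the way the arm pulls out.
- hanger (a joint): How far the hanging arm is pulled out of the stand along the stand's +y (m): 0 in, 0.070 at its stop. A weak return spring (up to 1.8 N) and a friction clutch (4.5 N): it takes about 5 to 7 N to pull, and it stays where it is left.
- hook_seat (a point): Midway between the two hook prongs (8 mm wire, 72 mm apart) at their dips, where the middle of the hung bail's bar rests; moves with the arm. Axes as the stand's: x across the prongs, y out along the arm. The prong tips in front turn up to 22 mm out and 23 mm above this point; a cross-bar joins the prongs 60 mm behind it; the knob is 85 mm behind, its top 45 mm above.
- pull_knob (a point): Centre of the red upright pull knob on the arm, 22 mm thick and 20 mm tall, on a 10 mm stem, its middle 30 mm above the arm's axis (the arm's top is 24 mm below this point). It moves with the arm and lies 85 mm behind the hooks' seat.
- pink1_mid (a point): Pink carton of sweets with a white band, 48 x 28 x 32 mm tall, about 50 g, loose, lying on the counter; may be absent. This point is its centre, 16 mm above its underside; x along its 48 mm length.
- pink2_mid (a point): Pink carton of sweets with a white band, 48 x 28 x 32 mm tall, about 50 g, loose, lying on the counter; may be absent. This point is its centre, 16 mm above its underside; x along its 48 mm length.
- pink3_mid (a point): Pink carton of sweets with a white band, 48 x 28 x 32 mm tall, about 50 g, loose, lying on the counter; may be absent. This point is its centre, 16 mm above its underside; x along its 48 mm length.
- pink4_mid (a point): Pink carton of sweets with a white band, 48 x 28 x 32 mm tall, about 50 g, loose, lying on the counter; may be absent. This point is its centre, 16 mm above its underside; x along its 48 mm length.
- green1_mid (a point): Green carton of the same size (48 x 28 x 32 mm), not part of the order. This point is its centre; x along its length.
- green2_mid (a point): Green carton of the same size (48 x 28 x 32 mm), not part of the order. This point is its centre; x along its length.
- sprinkle_jar: bystander: amber jar with a yellow lid, 64 mm across, 85 mm tall; origin under its centre
- syrup_can: bystander: red can, 66 mm across, 100 mm tall; origin under its centre
- bowl: bystander: white bowl, 80 mm across, 60 mm tall; origin under its centre
- lid_tin: bystander: flat brass tin, 70 mm across, 35 mm tall; origin under its centre

How it is judged:
By the outcome, as a careful person would: the job done as asked, in the order asked, and still so for the second after the job is handed in, with the robot touching nothing.
Of pink1, pink2, pink3, pink4 only 2 to 4 are there at a start; the rules pass over those that are not, and their reading is None.
At some moment in a run one of pink1, pink2, pink3, pink4 may be knocked a few centimetres aside while the robot is not near it.
It also fails if it takes over 208 s, if anything falls off the work surface, if the arm or the gripper's body presses on something with over 40 N, if the wrist force passes 120 N, or if a joint passes its speed limit or range.

## Working session

There is one attempt and no reset: what is moved stays moved. The work goes in short steps, Python scripts to look and compute and a tool call to move; the robot and the scene stay as the last step left them, time stands still between calls to the robot, and variables do not carry over. Pictures are saved under pics/ and viewed, at most 17 in all, crops included, and the job is handed in when it is done.

Besides the shell and the picture viewer there is one more tool, called as a command line: name --pt "numbers of a row" for each row, then --argument value for the rest. drive_tool: Moves the arm, as the interface text tells. Its arguments: {"type":"object","properties":{"plan":{"type":"array","items":{"type":"array","items":{"type":"number"}}},"claw":{"type":"number"},"newtons":{"type":"number"}},"required":["plan"]}

```bash
mkdir -p pics; python3 - <<'E'
from station import *
import cv2
s=read_state();print({k:s[k] for k in('clock','ee_pos','tool_rot','gripper_width','wrist_force')})
for n in('top','side'):
    p=camera_params(n);print(n,p)
    cv2.imwrite(f'pics/{n}0.png',camera(n)[:,:,::-1])
E
```

```text
{'clock': 0.0, 'ee_pos': array([278.76822286, 558.63888347, 230.46398455]), 'tool_rot': array([-3.13971497e+00,  1.06226129e-04,  2.67890957e+00]), 'gripper_width': 0.9981668987337173, 'wrist_force': array([ 0.70815585,  0.07576785, -0.9843262 ])}
top {'camera_matrix': array([[432.68234386,   0.        , 324.75478198],
       [  0.        , 432.68234386, 194.77935267],
       [  0.        ,   0.        ,   1.        ]]), 'R': array([[ 3.12484957e-04, -9.99862176e-01,  1.65991258e-02],
       [-9.92406871e-01, -2.35172875e-03, -1.22975898e-01],
       [ 1.22997986e-01, -1.64346584e-02, -9.92270829e-01]]), 't': array([ -80.41743106,  573.99288302, 1253.67410142])}
side {'camera_matrix': array([[463.43113778,   0.        , 315.75208598],
       [  0.        , 463.43113778, 192.10157131],
       [  0.        ,   0.        ,   1.        ]]), 'R': array([[ 0.9847442 , -0.17373223,  0.00979678],
       [-0.11732044, -0.70446414, -0.69997585],
       [ 0.12850985,  0.6881478 , -0.71409931]]), 't': array([-561.64771055,  142.7909231 , 1143.58250693])}
```

View pics/top0.png

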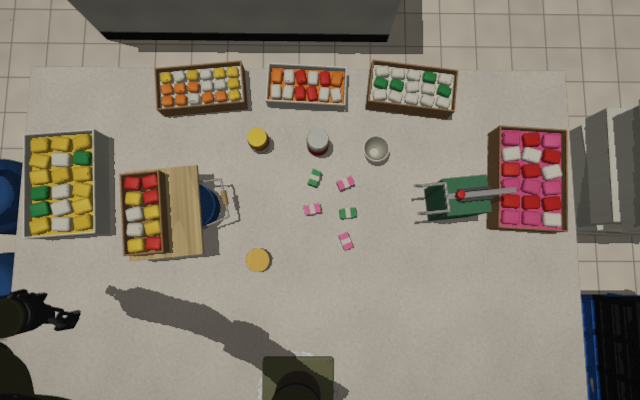

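View pics/side0.png

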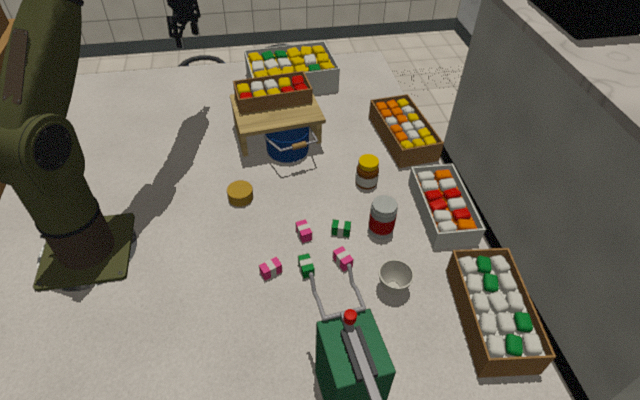

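Top view: shelf at left (pail mouth at about 208,205, opening to −y), stand at right (knob 461,195, prongs left). The pinks are at (345,183), (313,209) and (346,241), and the greens at (314,178) and (347,213). Next I'll zoom in and measure.

```bash
cat > h.py <<'E'
import numpy as np, cv2
from station import *
P={n:camera_params(n) for n in('top','side')}
def ray(n,uv):
    p=P[n];d=p['R'].T@np.linalg.inv(p['camera_matrix'])@np.array([*uv,1.]);return -p['R'].T@p['t'],d
def at(n,uv,z):
    o,d=ray(n,uv);return o+d*(z-o[2])/d[2]
def tri(a,b):
    A=[];B=[]
    for n,uv in(('top',a),('side',b)):
        o,d=ray(n,uv);d=d/np.linalg.norm(d);M=np.eye(3)-np.outer(d,d);A.append(M);B.append(M@o)
    return np.linalg.lstsq(np.vstack(A),np.hstack(B),rcond=None)[0]
def pix(n,X):
    p=P[n];c=p['camera_matrix']@(p['R']@np.asarray(X,float)+p['t']);return c[:2]/c[2]
def crop(im,x0,y0,x1,y1,k):
    c=cv2.resize(im[y0:y1,x0:x1],None,fx=k,fy=k,interpolation=cv2.INTER_CUBIC)
    for x in range(-(-x0//20)*20,x1,20): cv2.line(c,((x-x0)*k,0),((x-x0)*k,8),(0,255,255),1);cv2.putText(c,str(x),((x-x0)*k+2,18),0,.4,(0,255,255))
    for y in range(-(-y0//20)*20,y1,20): cv2.line(c,(0,(y-y0)*k),(8,(y-y0)*k),(0,255,255),1);cv2.putText(c,str(y),(10,(y-y0)*k+4),0,.4,(0,255,255))
    return c
def cartons(im,show=True):
    "blobs of pink/green tops (top camera) -> centre, yaw of long side"
    hsv=cv2.cvtColor(im,cv2.COLOR_RGB2HSV);out=[]
    win=np.zeros(im.shape[:2],np.uint8);win[165:300,265:400]=1
    for name,lo,hi in(('pink',(155,110,90),(175,255,255)),('green',(55,110,30),(85,255,255))):
        m=cv2.inRange(hsv,lo,hi)*win
        m=cv2.morphologyEx(m,cv2.MORPH_CLOSE,np.ones((9,9)))
        n,l,s,c=cv2.connectedComponentsWithStats(m)
        for i in range(1,n):
            if s[i,4]<40: continue
            pts=np.argwhere(l==i)[:,::-1]
            W=np.array([at('top',p,32)[:2] for p in pts],np.float32)
            r=cv2.minAreaRect(W);(cx,cy),(w,h),a=r
            if h>w:w,h,a=h,w,a+90
            out.append((name,c[i].round(1).tolist(),[round(cx),round(cy)],W.mean(0).round().tolist(),round(w),round(h),round((a+90)%180-90)))
    if show:
        for o in out:print(*o)
    return out
E
python3 - <<'E'
from h import *
t=cv2.imread('pics/top0.png');s=cv2.imread('pics/side0.png')
cartons(t[:,:,::-1].copy())
z=lambda c:cv2.copyMakeBorder(c,0,300-c.shape[0],0,400-c.shape[1],0)
a=crop(t,160,155,260,230,4);b=crop(t,400,160,500,235,4);c=crop(s,225,80,325,155+25,3)[:300];d=crop(s,300,255,400,330,4)
cv2.imwrite('pics/z1.png',np.vstack([np.hstack([z(a),z(b)]),np.hstack([z(c),z(d)])]))
E
```

```text
pink [345.2, 183.4] [609, -141] [609.0, -141.0] 46 27 -66
pink [312.3, 209.2] [531, -42] [531.0, -43.0] 41 25 -79
pink [345.8, 241.3] [437, -141] [436.0, -142.0] 44 26 22
green [314.3, 178.1] [625, -49] [625.0, -48.0] 46 25 -20
green [347.4, 213.1] [520, -148] [520.0, -147.0] 46 24 -82
```

View pics/z1.png

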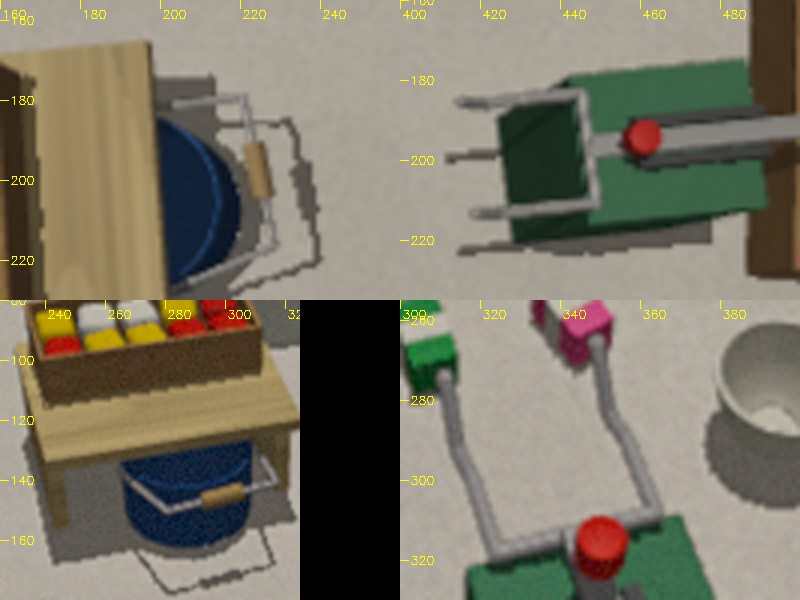

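Zoom: bail grip is at top (224.5,197.5) and side (299,145), with bail corners at top (221,179) and (228.7,215.7). Knob at top (460.7,194.2) and side (350,314). Prong tips at top (415,185.5) and (418.3,213), side about (311,274.5) and (349,265). Cross-bar corners at top (445,183.8) and (449,211).

```bash
python3 - <<'E'
from h import *
np.set_printoptions(precision=1,suppress=True)
g=tri((224.5,197.5),(299,145));print('grip',g)
c1,c2=at('top',(221,179),86),at('top',(228.7,215.7),86);print('bail corners',c1,c2,np.linalg.norm(c1-c2),(c1+c2)/2)
k=tri((460.7,194.2),(350,315));print('knob',k)
t1,t2=tri((415,185.5),(349,265)),tri((418.3,213),(311,274.5));print('tips',t1,t2,np.linalg.norm(t1-t2))
e1,e2=tri((445,183.8),(364,308)),tri((449,211),(324.5,317.5));print('crossbar',e1,e2,np.linalg.norm(e1-e2))
for n,uv,z in(('shelf c',(197,165.5),112),('stand TL',(442.5,179),201),('stand TR',(486,175),201),('shelf BR?',(203,258),112)):print(n,at('top',uv,z))
E
```

```text
grip [558.6 206.1  90.7]
bail corners [612.8 218.6  86. ] [507.5 193.7  86. ] 108.22220479240917 [560.1 206.2  86. ]
knob [ 550.5 -416.8  246.3]
tips [ 575.2 -306.9  226.6] [ 504.4 -314.   224.2] 71.18860599067327
crossbar [ 583.  -388.7  211.4] [ 512.2 -396.   213.1] 71.26543086136003
shelf c [646.9 281.2 112. ]
stand TL [ 596.1 -385.5  201. ]
stand TR [ 607.  -500.7  201. ]
shelf BR? [389.3 255.4 112. ]
```

Everything fits: the bail corners are 108 mm apart, the tips 71 mm apart, and the knob top at z = 246 puts the hook seat at about (542,−332,201). Pail yaw is about 13°, stand yaw about 6°, and pail centre about (536,303). Next is a planner helper.

```bash
cat >> h.py <<'E'
def legs(*wps):
    "waypoints (x,y,z,yawdeg) from the measured pose -> tool-axis shift mm and turn deg per leg (turn made first)"
    s=read_state();p=np.array(s['ee_pos']);y=np.degrees(s['tool_rot'][2])
    print('at',p.round(1),round(y,1),'t',round(s['clock'],1))
    for w in wps:
        d=np.array(w[:3])-p;dy=(w[3]-y+180)%360-180;a=np.radians(w[3])
        print(w,'turn',round(-dy,1),'shift',[round(v,1) for v in(d[0]*np.cos(a)+d[1]*np.sin(a),d[0]*np.sin(a)-d[1]*np.cos(a),-d[2])])
        p=np.array(w[:3]);y=w[3]
E
python3 - <<'E'
from h import *
legs((559,206,230,193.3),(559,206,130,193.3),(559,206,70,193.3))
E
```

```text
at [278.8 558.7 230.5] 153.5 t 0.1
(559, 206, 230, 193.3) turn -39.8 shift [np.float64(-191.5), np.float64(-407.7), np.float64(0.5)]
(559, 206, 130, 193.3) turn -0.0 shift [np.float64(-0.0), np.float64(0.0), np.int64(100)]
(559, 206, 70, 193.3) turn -0.0 shift [np.float64(-0.0), np.float64(0.0), np.int64(60)]
```

drive_tool --pt "0 0 0 -8" --pt "0 0 0 -8" --pt "0 0 0 -8" --pt "0 0 0 -8" --pt "0 0 0 -7.8" --pt "-0.01 -0.02 0 0" --pt "-0.015 -0.03 0 0" --pt "-0.018 -0.038 0 0" --pt "-0.018 -0.038 0 0" --pt "-0.018 -0.038 0 0" --pt "-0.018 -0.038 0 0" --pt "-0.018 -0.038 0 0" --claw 0.29 --newtons 25

```text
clock: 1.3
ee_pos: [446.8, 350.4, 231.0]
tool_rot: [-3.141, -0.001, -2.91]
wrist_force: [1.1, 1.2, -0.1]
gripper_width: 0.356
grasp_force: 0.0
```

drive_tool --pt "-0.018 -0.038 0 0" --pt "-0.018 -0.038 0 0" --pt "-0.018 -0.038 0 0" --pt "-0.013 -0.03 0 0" --pt "-0.009 -0.024 0 0" --pt "0 0 0 0" --pt "0 0 0.025 0" --pt "0 0 0.025 0" --pt "0 0 0.02 0" --pt "0 0 0.015 0" --pt "0 0 0 0" --pt "0 0 0 0"

```text
clock: 2.5
ee_pos: [558.2, 207.0, 146.4]
tool_rot: [3.141, -0.001, -2.909]
wrist_force: [0.3, 0.4, -0.3]
gripper_width: 0.356
grasp_force: 0.0
```

```bash
python3 - <<'E'
from h import *
t=camera('top');s=camera('side')
legs((559,206,70,193.3))
print(read_state()['gripper_width'])
a=crop(t[:,:,::-1],170,150,270,225,4);b=crop(s[:,:,::-1],250,80,350,155,4)
cv2.imwrite('pics/g1.png',np.hstack([a,b]))
E
```

```text
at [559.  206.9 147.3] -166.7 t 2.6
(559, 206, 70, 193.3) turn 0.0 shift [np.float64(0.2), np.float64(-0.9), np.float64(77.3)]
0.3535335064248058
```

View pics/g1.png

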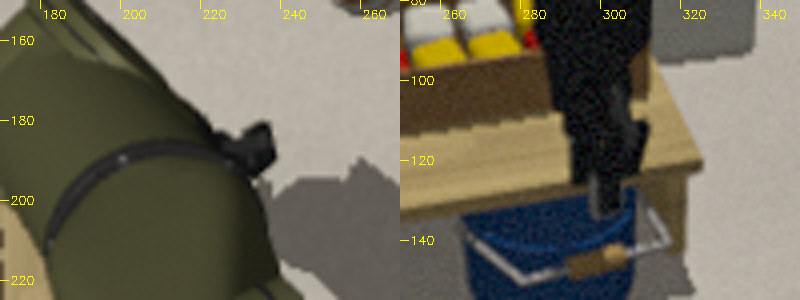

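The side view shows the fingers at (301,132), above the grip at (299,145). Descending in steps and watching the force.

drive_tool --pt "0 0 0.015 0" --pt "0 0 0.015 0" --pt "0 -0.001 0.012 0" --pt "0 0 0.01 0" --pt "0 0 0.01 0" --pt "0 0 0.008 0" --pt "0 0 0.007 0" --pt "0 0 0 0"

```text
clock: 3.4
ee_pos: [558.3, 204.9, 68.4]
tool_rot: [-3.141, -0.002, -2.91]
wrist_force: [-0.0, 0.6, 0.0]
gripper_width: 0.356
grasp_force: 0.0
```

drive_tool --pt "0 0 0 0" --pt "0 0 0 0" --pt "0 0 0 0" --pt "0 0 0 0" --pt "0 0 0 0" --claw 1 --newtons 25

```text
clock: 3.9
ee_pos: [558.9, 205.7, 69.5]
tool_rot: [3.141, 0.001, -2.909]
wrist_force: [-0.0, 1.6, -0.8]
gripper_width: 0.176
grasp_force: 24.7
```

```bash
python3 - <<'E'
from h import *
a=np.radians(5.7)
x,y,z=559,206,70
legs((x+170*np.sin(a),y-170*np.cos(a),z,193.3))
E
```

```text
at [558.9 205.7  69.5] -166.7 t 3.9
(np.float64(575.8843574564187), np.float64(36.84055310659153), 70, 193.3) turn 0.0 shift [np.float64(22.3), np.float64(-168.2), np.float64(-0.5)]
```

drive_tool --pt "0.001 -0.006 0 0" --pt "0.001 -0.01 0 0" --pt "0.002 -0.015 0 0" --pt "0.002 -0.016 0 0" --pt "0.002 -0.018 0 0" --pt "0.002 -0.018 0 0" --pt "0.002 -0.018 0 0" --pt "0.002 -0.018 0 0" --pt "0.002 -0.017 0 0" --pt "0.002 -0.015 0 0" --pt "0.002 -0.01 0 0" --pt "0.002 -0.006 0 0"

```text
clock: 5.1
ee_pos: [575.9, 35.6, 69.2]
tool_rot: [-3.141, -0.0, -2.912]
wrist_force: [1.1, 2.3, -0.7]
gripper_width: 0.18
grasp_force: 24.6
```

drive_tool --pt "0 0 0 0" --pt "0 0 0 0" --pt "0 0 0 0" --pt "0 0 0 0" --claw 0.29

```text
clock: 5.5
ee_pos: [575.8, 38.2, 69.3]
tool_rot: [3.141, 0.0, -2.909]
wrist_force: [-0.4, -0.4, 0.1]
gripper_width: 0.355
grasp_force: 0.0
```

drive_tool --pt "0 0 -0.01 0" --pt "0 0 -0.02 0" --pt "0 0 -0.03 0" --pt "0 0 -0.04 0" --pt "0 0 -0.04 0" --pt "0 0 0 0"

```text
clock: 6.1
ee_pos: [579.4, 39.0, 215.5]
tool_rot: [-3.141, 0.012, -2.91]
wrist_force: [0.4, 0.6, 0.4]
gripper_width: 0.357
grasp_force: 0.0
```

```bash
python3 - <<'E'
from h import *
t=camera('top');s=camera('side')
cartons(t)
legs((609,-141,200,114),(531,-43,200,101))
cv2.imwrite('pics/p1.png',np.hstack([crop(t[:,:,::-1],215,150,315,250,4),crop(s[:,:,::-1],230,110,330,210,4)]))
E
```

```text
pink [345.2, 183.4] [609, -141] [609.0, -141.0] 46 27 -66
pink [345.4, 240.8] [438, -141] [438.0, -141.0] 46 26 22
green [314.4, 178.1] [625, -48] [625.0, -49.0] 47 26 -22
green [347.4, 213.1] [520, -148] [520.0, -147.0] 46 24 -82
at [576.4  37.7 210.8] -166.7 t 6.2
(609, -141, 200, 114) turn 79.3 shift [np.float64(-176.5), np.float64(-42.9), np.float64(10.8)]
(531, -43, 200, 101) turn 13 shift [np.float64(111.1), np.float64(-57.9), np.int64(0)]
```

View pics/p1.png

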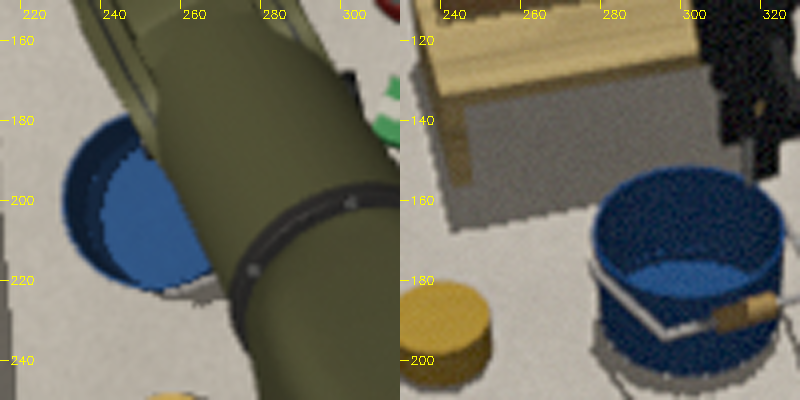

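Pail is fully out and upright, bail still folded (grip at side 316,187). The arm hides carton B. Going for carton A.

drive_tool --pt "0 0 0 8" --pt "0 0 0 8.5" --pt "0 0 0 8.5" --pt "0 0 0 8.5" --pt "0 0 0 8.5" --pt "0 0 0 8.5" --pt "0 0 0 8.5" --pt "0 0 0 8.5" --pt "0 0 0 8.5" --pt "-0.02 -0.005 0 3.3" --pt "-0.04 -0.01 0 0" --pt "-0.04 -0.01 0 0" --claw -0.22

```text
clock: 7.4
ee_pos: [594.4, -65.6, 208.4]
tool_rot: [-3.139, -0.0, 1.992]
wrist_force: [1.1, -0.8, -0.5]
gripper_width: 0.607
grasp_force: 0.0
```

drive_tool --pt "-0.04 -0.01 0 0" --pt "-0.027 -0.006 0 0" --pt "-0.01 -0.002 0.01 0" --pt "0 0 0.03 0" --pt "0 0 0.03 0" --pt "0 0 0.02 0" --pt "0 0 0 0" --pt "0 0 0 0"

```text
clock: 8.2
ee_pos: [609.2, -140.6, 118.7]
tool_rot: [-3.14, -0.001, 1.991]
wrist_force: [-0.2, 0.3, -0.7]
gripper_width: 0.61
grasp_force: 0.0
```

```bash
python3 - <<'E'
from h import *
t=camera('top');s=camera('side')
cartons(t)
legs((609,-141,6,114),(609,-141,150,114))
cv2.imwrite('pics/a1.png',np.hstack([crop(t[:,:,::-1],220,165,420,265,2),crop(s[:,:,::-1],230,150,430,300,2)[:200]]))
E
```

```text
green [314.3, 178.1] [625, -49] [625.0, -48.0] 46 25 -20
at [ 610.5 -141.2  120.3] 114.0 t 8.3
(609, -141, 6, 114) turn 0.0 shift [np.float64(0.8), np.float64(-1.3), np.float64(114.3)]
(609, -141, 150, 114) turn 0 shift [np.float64(0.0), np.float64(0.0), np.int64(-144)]
```

View pics/a1.png

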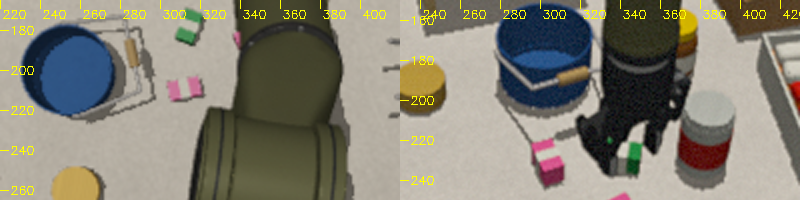

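A clear top view: pail rim centre at about (254,199), bail grip (285.5,191), carton B unmoved at (312,209). Lowering onto A.

drive_tool --pt "0 0 0.03 0" --pt "0 -0.001 0.03 0" --pt "0 0 0.024 0" --pt "0 0 0.017 0" --pt "0 0 0.01 0" --pt "0 0 0.003 0" --pt "0 0 0 0"

```text
clock: 9.0
ee_pos: [609.4, -141.9, 5.8]
tool_rot: [3.141, 0.001, 1.989]
wrist_force: [-0.7, -1.0, -0.2]
gripper_width: 0.612
grasp_force: 0.0
```

drive_tool --pt "0 0 0 0" --pt "0 0 0 0" --pt "0 0 0 0" --pt "0 0 0 0" --pt "0 0 0 0" --claw 1 --newtons 25

```text
clock: 9.5
ee_pos: [609.8, -141.9, 6.5]
tool_rot: [3.14, 0.001, 1.989]
wrist_force: [0.6, -0.6, 7.3]
gripper_width: 0.322
grasp_force: 25.7
```

```bash
python3 - <<'E'
from h import *
t=cv2.imread('pics/a1.png')
im=camera('top')
hsv=cv2.cvtColor(im,cv2.COLOR_RGB2HSV)
m=cv2.inRange(hsv,(100,120,40),(125,255,255));m[:150]=0;m[240:]=0;m[:,:215]=0;m[:,300:]=0
cn=max(cv2.findContours(m,0,2)[0],key=cv2.contourArea);hull=cv2.convexHull(cn)
print('blue bbox',cv2.boundingRect(cn))
W=np.array([at('top',p[0],80)[:2] for p in hull],np.float32)
print(cv2.minEnclosingCircle(W),cv2.fitEllipse(W))
br=cv2.inRange(hsv,(8,80,60),(22,255,220));br[:170]=0;br[215:]=0;br[:,:278]=0;br[:,294:]=0
n,l,s,c=cv2.connectedComponentsWithStats(br);i=1+np.argmax(s[1:,4]);print('grip',c[i],s[i,4],at('top',c[i],86))
pts=np.array([at('top',p,86)[:2] for p in np.argwhere(l==i)[:,::-1]],np.float32);print(cv2.minAreaRect(pts))
cp=P['top'];print('knob',pix('top',(541,-332,201)))
E
```

```text
blue bbox (231, 178, 46, 45)
((553.1881103515625, 124.35819244384766), 66.784912109375) ((554.0147705078125, 124.84029388427734), (125.80886840820312, 132.7029571533203), 149.52459716796875)
grip [285.63492063 191.33333333] 63 [577.59107901  33.20130175  86.        ]
((577.8668823242188, 33.2819938659668), (38.582130432128906, 13.013203620910645), 13.003089904785156)
knob [422.73894096 199.83656543]
```

Carton A is held (0.32 × 85 = 27 mm). Pail: radius 66.8, centre about (554,127), yaw 13°.

```bash
python3 - <<'E'
from h import *
legs((609,-141,140,114),(531,122,140,103),(531,122,30,103),(531,122,140,103),(531,-43,140,101),(531,-43,6,101))
E
```

```text
at [ 609.8 -142.     6.5] 114.0 t 9.6
(609, -141, 140, 114) turn -0.0 shift [np.float64(1.2), np.float64(-0.4), np.float64(-133.5)]
(531, 122, 140, 103) turn 11 shift [np.float64(273.8), np.float64(-16.8), np.int64(0)]
(531, 122, 30, 103) turn 0 shift [np.float64(0.0), np.float64(0.0), np.int64(110)]
(531, 122, 140, 103) turn 0 shift [np.float64(0.0), np.float64(0.0), np.int64(-110)]
(531, -43, 140, 101) turn 2 shift [np.float64(-162.0), np.float64(-31.5), np.int64(0)]
(531, -43, 6, 101) turn 0 shift [np.float64(0.0), np.float64(0.0), np.int64(134)]
```

drive_tool --pt "0 0 -0.015 0" --pt "0 0 -0.03 0" --pt "0 0 -0.035 0" --pt "0 0 -0.035 0" --pt "0 0 -0.02 5.5" --pt "0 0 0 5.5" --pt "0.02 -0.001 0 0" --pt "0.035 -0.002 0 0" --pt "0.04 -0.003 0 0" --pt "0.04 -0.003 0 0" --pt "0.04 -0.003 0 0" --pt "0.04 -0.003 0 0"

```text
clock: 10.75
ee_pos: [545.1, 65.7, 141.1]
tool_rot: [3.141, -0.0, 1.797]
wrist_force: [0.8, 0.2, -0.1]
gripper_width: 0.322
grasp_force: 24.8
```

drive_tool --pt "0.035 -0.001 0 0" --pt "0.02 -0.001 0 0" --pt "0.004 0 0 0" --pt "0 0 0 0" --pt "0 0 0.02 0" --pt "0 0 0.03 0" --pt "0 0 0.03 0" --pt "0 0 0.02 0" --pt "0 0 0.01 0" --pt "0 0 0 0"

```text
clock: 11.75
ee_pos: [531.3, 118.3, 36.1]
tool_rot: [3.141, 0.002, 1.793]
wrist_force: [-7.1, -0.6, 54.1]
gripper_width: 0.325
grasp_force: 41.7
```

drive_tool --pt "0 0 0 0" --pt "0 0 0 0" --pt "0 0 0 0" --claw 0.15

```text
clock: 12.05
ee_pos: [535.4, 119.1, 35.9]
tool_rot: [3.133, 0.002, 1.793]
wrist_force: [0.2, 0.3, 43.9]
gripper_width: 0.426
grasp_force: 19.0
```

drive_tool --pt "0 0 -0.02 0" --pt "0 0 -0.03 0" --pt "0 0 -0.03 0" --pt "0 0 -0.03 2" --pt "-0.02 -0.004 0 0" --pt "-0.03 -0.006 0 0" --pt "-0.035 -0.007 0 0" --pt "-0.035 -0.007 0 0" --pt "-0.03 -0.005 0 0" --pt "-0.012 -0.003 0 0" --pt "0 0 0 0"

```text
clock: 13.15
ee_pos: [529.8, -47.8, 140.5]
tool_rot: [-3.141, 0.002, 1.756]
wrist_force: [0.2, -0.1, 0.3]
gripper_width: 0.428
grasp_force: 0.0
```

```bash
python3 - <<'E'
from h import *
t=camera('top');s=camera('side')
cartons(t)
legs((531,-43,6,101))
cv2.imwrite('pics/a2.png',np.hstack([crop(t[:,:,::-1],220,165,420,265,2),crop(s[:,:,::-1],230,150,430,300,2)[:200]]))
E
```

```text
pink [345.7, 241.1] [438, -141] [437.0, -142.0] 46 26 22
green [347.4, 212.8] [521, -147] [521.0, -147.0] 46 26 -81
at [530.2 -43.1 140.4] 101.0 t 13.2
(531, -43, 6, 101) turn -0.0 shift [np.float64(-0.0), np.float64(0.8), np.float64(134.4)]
```

View pics/a2.png

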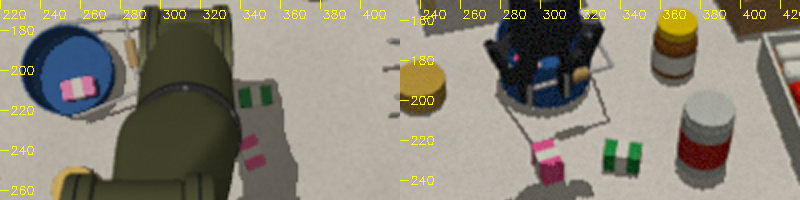

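A sits flat in the pail at (258,209), and B is unmoved at side (304,230). The finger knuckles touched the rim during that descent (54 N), so the remaining cartons will be released higher and nearer the centre.

drive_tool --pt "0 0 0.03 0" --pt "0 0.001 0.03 0" --pt "0 0 0.03 0" --pt "0 0 0.02 0" --pt "0 0 0.012 0" --pt "0 0 0.006 0" --pt "0 0 0 0" --claw -0.22

```text
clock: 13.95
ee_pos: [531.1, -42.6, 12.1]
tool_rot: [-3.141, -0.001, 1.764]
wrist_force: [-0.2, -0.1, 0.3]
gripper_width: 0.609
grasp_force: 0.0
```

drive_tool --pt "0 0 0 0" --pt "0 0 0 0" --pt "0 0 0 0" --pt "0 0 0 0" --pt "0 0 0 0" --claw 1

```text
clock: 14.45
ee_pos: [532.0, -43.5, 13.3]
tool_rot: [3.139, 0.0, 1.762]
wrist_force: [0.3, 0.7, 6.3]
gripper_width: 0.325
grasp_force: 25.7
```

```bash
python3 - <<'E'
from h import *
print('A in pail',at('top',(258.2,209),36))
im=camera('top');m=cv2.inRange(cv2.cvtColor(im,cv2.COLOR_RGB2HSV),(100,120,40),(125,255,255));m[:150]=0;m[240:]=0;m[:,:215]=0;m[:,300:]=0
print('blue',cv2.boundingRect(m))
legs((531,-43,140,103),(575,132,140,103),(575,132,50,103),(575,132,140,103),(437,-141,140,112))
E
```

```text
A in pail [531.20956959 117.45982966  36.        ]
blue (231, 178, 44, 45)
at [531.9 -43.5  13.3] 101.0 t 14.5
(531, -43, 140, 103) turn -2.0 shift [np.float64(0.7), np.float64(-0.8), np.float64(-126.7)]
(575, 132, 140, 103) turn 0 shift [np.float64(160.6), np.float64(82.2), np.int64(0)]
(575, 132, 50, 103) turn 0 shift [np.float64(0.0), np.float64(0.0), np.int64(90)]
(575, 132, 140, 103) turn 0 shift [np.float64(0.0), np.float64(0.0), np.int64(-90)]
(437, -141, 140, 112) turn -9 shift [np.float64(-201.4), np.float64(-230.2), np.int64(0)]
```

drive_tool --pt "0 0 -0.015 0" --pt "0 0 -0.03 0" --pt "0 0 -0.035 0" --pt "0 0 -0.03 -2" --pt "0.01 0.005 -0.017 0" --pt "0.025 0.012 0 0" --pt "0.03 0.015 0 0" --pt "0.03 0.016 0 0" --pt "0.03 0.016 0 0" --pt "0.025 0.012 0 0" --pt "0.01 0.006 0 0" --pt "0 0 0 0"

```text
clock: 15.7
ee_pos: [575.1, 132.4, 139.8]
tool_rot: [3.141, -0.001, 1.8]
wrist_force: [-0.9, -0.4, -0.3]
gripper_width: 0.326
grasp_force: 24.8
```

drive_tool --pt "0 0 0.015 0" --pt "0 0 0.025 0" --pt "0 0 0.02 0" --pt "0 0 0.015 0" --pt "0 0 0.007 0" --pt "0 0 0.004 0" --pt "0 0 0 0"

```text
clock: 16.4
ee_pos: [575.1, 130.2, 53.4]
tool_rot: [3.142, 0.0, 1.797]
wrist_force: [-0.6, 0.0, 0.3]
gripper_width: 0.319
grasp_force: 24.8
```

```bash
python3 - <<'E'
from h import *
print(read_state()['q'].round(2),read_state()['wrist_force'].round(1));legs((575,132,50,103))
E
```

```text
[-0.31  0.9   0.01  1.8  -0.02  0.44 -0.05] [-0.6  0.   0.3]
at [575.1 130.2  53.4] 103.0 t 16.4
(575, 132, 50, 103) turn -0.0 shift [np.float64(1.7), np.float64(0.3), np.float64(3.4)]
```

drive_tool --pt "0 0 0 0" --pt "0 0 0 0" --pt "0 0 0 0" --claw 0.2

```text
clock: 16.7
ee_pos: [575.5, 130.9, 53.9]
tool_rot: [3.14, -0.0, 1.798]
wrist_force: [0.2, -0.5, -0.2]
gripper_width: 0.402
grasp_force: 0.0
```

drive_tool --pt "0 0 -0.02 0" --pt "0 0 -0.03 0" --pt "0 0 -0.03 0" --pt "-0.01 -0.012 -0.007 0" --pt "-0.03 -0.034 0 0" --pt "-0.033 -0.037 0 0" --pt "-0.033 -0.037 0 0" --pt "-0.033 -0.037 0 0" --pt "-0.025 -0.028 0 0" --pt "-0.01 -0.012 0 0" --pt "0 0 0 0"

```text
clock: 17.8
ee_pos: [420.3, -85.5, 140.7]
tool_rot: [-3.14, 0.001, 1.792]
wrist_force: [0.5, -0.4, -0.3]
gripper_width: 0.402
grasp_force: 0.0
```

drive_tool --pt "0 0 0 8.1" --pt "0 0 0 8.1" --pt "0 0 0 8.1" --pt "0 0 0 8.1" --pt "0 0 0 8.1" --pt "0 0 0 8.1" --pt "0 0 0 8.1" --pt "0 0 0 8.1" --pt "0 0 0 8.1" --pt "0 0 0 8.1" --pt "0 0 0 0" --claw -0.22

```text
clock: 18.9
ee_pos: [423.6, -81.7, 140.3]
tool_rot: [3.141, -0.002, 0.386]
wrist_force: [0.5, -0.2, 0.2]
gripper_width: 0.606
grasp_force: 0.0
```

```bash
python3 - <<'E'
from h import *
t=camera('top');s=camera('side')
cartons(t)
legs((437,-141,140,22),(437,-141,12,22))
cv2.imwrite('pics/a3.png',np.hstack([crop(t[:,:,::-1],220,165,420,265,2),crop(s[:,:,::-1],230,150,430,300,2)[:200]]))
E
```

```text
green [314.3, 178.1] [625, -49] [625.0, -48.0] 46 25 -20
green [347.4, 213.1] [520, -148] [520.0, -147.0] 46 24 -82
at [423.1 -82.1 140.4] 22.3 t 19.0
(437, -141, 140, 22) turn 0.3 shift [np.float64(-9.2), np.float64(59.8), np.float64(0.4)]
(437, -141, 12, 22) turn 0 shift [np.float64(0.0), np.float64(0.0), np.int64(128)]
```

View pics/a3.png

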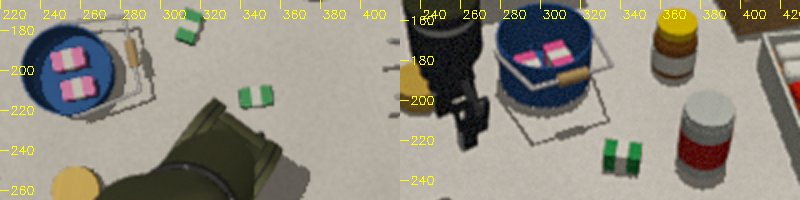

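Two pinks lie side by side in the pail at (253.5,194) and (258,209). The arm hides C from above, so I'll check it in the side camera.

```bash
python3 - <<'E'
from h import *
def blobs(s):
    m=cv2.inRange(cv2.cvtColor(s,cv2.COLOR_RGB2HSV),(150,110,90),(175,255,255));m[:215]=0;m[300:]=0;m[:,:230]=0;m[:,400:]=0
    m=cv2.morphologyEx(m,cv2.MORPH_CLOSE,np.ones((9,9)));n,l,st,c=cv2.connectedComponentsWithStats(m)
    return [(c[i].round(1),st[i,4]) for i in range(1,n) if st[i,4]>30]
print(blobs(cv2.imread('pics/side0.png')[:,:,::-1].copy()));print(blobs(camera('side')))
E
```

```text
[(array([303.9, 230.5]), np.int32(226)), (array([342.7, 258.1]), np.int32(269)), (array([270.6, 267.9]), np.int32(309))]
[(array([270.2, 268.2]), np.int32(311))]
```

drive_tool --pt "-0.002 0.012 0 0.3" --pt "-0.003 0.02 0 0" --pt "-0.003 0.02 0 0" --pt "-0.001 0.008 0 0" --pt "0 0 0.02 0" --pt "0 0 0.02 0" --pt "0 0 0 0"

```text
clock: 19.75
ee_pos: [434.8, -141.8, 98.8]
tool_rot: [-3.139, 0.002, 0.379]
wrist_force: [-0.5, -0.5, -0.1]
gripper_width: 0.607
grasp_force: 0.0
```

C unmoved. Lowering and gripping.

drive_tool --pt "0.001 0 0.03 0" --pt "0.001 0 0.03 0" --pt "0 0 0.015 0" --pt "0 0 0.008 0" --pt "0 0 0.004 0" --pt "0 0 0 0"

```text
clock: 20.35
ee_pos: [438.5, -141.6, 13.9]
tool_rot: [-3.142, -0.0, 0.378]
wrist_force: [-0.3, -0.0, -0.7]
gripper_width: 0.612
grasp_force: 0.0
```

drive_tool --pt "0 0 0 0" --pt "0 0 0 0" --pt "0 0 0 0" --pt "0 0 0 0" --pt "0 0 0 0" --claw 1

```text
clock: 20.85
ee_pos: [438.6, -141.5, 14.4]
tool_rot: [3.141, -0.001, 0.379]
wrist_force: [-0.0, -0.0, 6.4]
gripper_width: 0.323
grasp_force: 25.6
```

```bash
python3 - <<'E'
from h import *
legs((437,-141,150,13),(554,127,150,13),(554,127,56,13),(554,127,150,13))
E
```

```text
at [ 438.6 -141.5   14.4] 21.7 t 20.9
(437, -141, 150, 13) turn 8.7 shift [np.float64(-1.5), np.float64(-0.9), np.float64(-135.6)]
(554, 127, 150, 13) turn 0 shift [np.float64(174.3), np.float64(-234.8), np.int64(0)]
(554, 127, 56, 13) turn 0 shift [np.float64(0.0), np.float64(0.0), np.int64(94)]
(554, 127, 150, 13) turn 0 shift [np.float64(0.0), np.float64(0.0), np.int64(-94)]
```

drive_tool --pt "0 0 -0.02 0" --pt "0 0 -0.035 0" --pt "0 0 -0.04 0" --pt "0 0 -0.04 8.5" --pt "0.01 -0.015 0 0" --pt "0.02 -0.027 0 0" --pt "0.026 -0.035 0 0" --pt "0.028 -0.038 0 0" --pt "0.028 -0.038 0 0" --pt "0.026 -0.035 0 0" --pt "0.02 -0.027 0 0" --pt "0.014 -0.018 0 0"

```text
clock: 22.05
ee_pos: [552.8, 128.6, 148.4]
tool_rot: [-3.14, 0.0, 0.235]
wrist_force: [0.5, -1.0, -1.0]
gripper_width: 0.319
grasp_force: 24.9
```

drive_tool --pt "0.002 -0.002 0 0" --pt "0 0 0.01 0" --pt "0 0 0.02 0" --pt "0 0 0.025 0" --pt "0 0 0.02 0" --pt "0 0 0.012 0" --pt "0 0 0.006 0" --pt "0 0 0 0" --pt "0 0 0 0"

```text
clock: 22.95
ee_pos: [554.4, 126.5, 56.1]
tool_rot: [-3.142, -0.0, 0.229]
wrist_force: [-0.1, 0.6, -0.0]
gripper_width: 0.318
grasp_force: 24.9
```

drive_tool --pt "0 0 0 0" --pt "0 0 0 0" --pt "0 0 0 0" --claw 0.2

```text
clock: 23.25
ee_pos: [554.3, 127.2, 56.0]
tool_rot: [-3.141, -0.001, 0.23]
wrist_force: [0.1, 0.2, -0.7]
gripper_width: 0.404
grasp_force: 0.0
```

drive_tool --pt "0 0 -0.02 0" --pt "0 0 -0.03 0" --pt "0 0 -0.03 0" --pt "0 0 -0.03 0" --pt "0 0 -0.03 0" --pt "0 0 -0.04 0" --pt "0 0 -0.02 0" --pt "0 0 0 0"

```text
clock: 24.05
ee_pos: [556.1, 126.9, 258.8]
tool_rot: [-3.141, -0.006, 0.23]
wrist_force: [0.4, -0.4, -0.4]
gripper_width: 0.399
grasp_force: 0.0
```

```bash
python3 - <<'E'
from h import *
# knob: push with closed fingertip from behind (stand -y side), yaw 6; knob mid (550.5,-417,236)
a=np.radians(5.9);u=np.array([-np.sin(a),np.cos(a)])
k=np.array([550.5,-416.8])
b=k-42*u; e=k-42*u+78*u
legs((b[0],b[1],290,6),(b[0],b[1],229,6),(e[0],e[1],229,6))
E
```

```text
at [556.1 126.9 258.8] 13.2 t 24.1
(np.float64(554.8172865450643), np.float64(-458.5775183189213), 290, 6) turn 7.2 shift [np.float64(-62.4), np.float64(582.1), np.float64(-31.2)]
(np.float64(554.8172865450643), np.float64(-458.5775183189213), 229, 6) turn 0 shift [np.float64(0.0), np.float64(0.0), np.float64(61.0)]
(np.float64(546.7994686756591), np.float64(-380.99069858378175), 229, 6) turn 0 shift [np.float64(0.1), np.float64(-78.0), np.float64(-0.0)]
```

drive_tool --pt "0 0 -0.02 7.2" --pt "-0.004 0.03 -0.011 0" --pt "-0.005 0.045 0 0" --pt "-0.005 0.048 0 0" --pt "-0.005 0.048 0 0" --pt "-0.006 0.048 0 0" --pt "-0.006 0.048 0 0" --pt "-0.006 0.048 0 0" --pt "-0.006 0.048 0 0" --pt "-0.006 0.048 0 0" --pt "-0.005 0.048 0 0" --pt "-0.005 0.044 0 0" --claw -0.1

```text
clock: 25.25
ee_pos: [547.0, -381.3, 285.0]
tool_rot: [-3.14, 0.002, 0.104]
wrist_force: [0.0, 1.1, 0.5]
gripper_width: 0.549
grasp_force: 0.0
```

drive_tool --pt "-0.003 0.025 0 0" --pt "0 0.01 0 0" --pt "0 0 0 0" --pt "0 0 0 0"

```text
clock: 25.65
ee_pos: [549.4, -412.3, 285.6]
tool_rot: [-3.139, 0.0, 0.106]
wrist_force: [0.5, 0.0, 1.0]
gripper_width: 0.549
grasp_force: 0.0
```

```bash
python3 - <<'E'
from h import *
t=camera('top');s=camera('side')
legs((550.5,-417,290,6),(550.5,-417,221,6))
cv2.imwrite('pics/k1.png',np.hstack([crop(t[:,:,::-1],215,160,315,235,4),crop(s[:,:,::-1],290,235,390,310,4)]))
E
```

```text
at [ 549.7 -412.   286.1] 6.2 t 25.8
(550.5, -417, 290, 6) turn 0.2 shift [np.float64(0.3), np.float64(5.1), np.float64(-3.9)]
(550.5, -417, 221, 6) turn 0 shift [np.float64(0.0), np.float64(0.0), np.float64(69.0)]
```

View pics/k1.png

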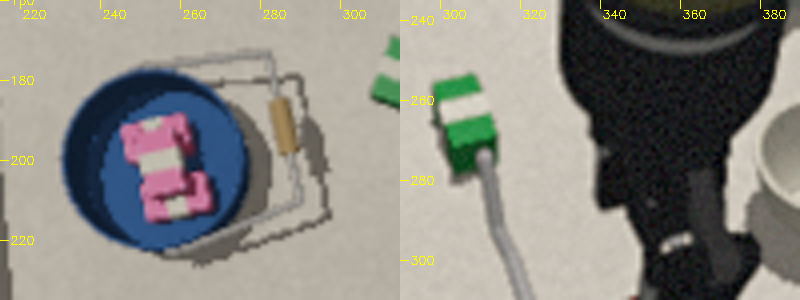

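All three pinks are in the pail (the third on top across the other two), and the bail is folded with its grip at (285.5,191). Gripper is over the knob.

drive_tool --pt "0 0.003 0.02 0" --pt "0 0.002 0.02 0" --pt "0 0 0.012 0" --pt "0 0 0.008 0" --pt "0 0 0.004 0" --pt "0 0 0 0"

```text
clock: 26.35
ee_pos: [549.2, -419.2, 222.4]
tool_rot: [-3.141, 0.0, 0.105]
wrist_force: [0.0, -0.3, 0.1]
gripper_width: 0.548
grasp_force: 0.0
```

drive_tool --pt "0 0 0 0" --pt "0 0 0 0" --pt "0 0 0 0" --pt "0 0 0 0" --pt "0 0 0 0" --claw 1 --newtons 40

```text
clock: 26.85
ee_pos: [549.4, -418.8, 223.4]
tool_rot: [-3.14, -0.001, 0.105]
wrist_force: [-1.2, 4.1, 5.9]
gripper_width: 0.243
grasp_force: 39.1
```

drive_tool --pt "0 -0.003 0 0" --pt "0 -0.005 0 0" --pt "0 -0.007 0 0" --pt "0 -0.008 0 0" --pt "0 -0.008 0 0" --pt "0 -0.008 0 0" --pt "0 -0.008 0 0" --pt "0 -0.007 0 0" --pt "0 -0.006 0 0" --pt "0 -0.005 0 0" --pt "0 -0.003 0 0" --pt "0 0 0 0"

```text
clock: 28.05
ee_pos: [542.8, -354.7, 223.4]
tool_rot: [3.135, -0.002, 0.104]
wrist_force: [1.3, -4.6, 0.9]
gripper_width: 0.245
grasp_force: 39.3
```

drive_tool --pt "0 -0.002 0 0" --pt "0 -0.002 0 0" --pt "0 -0.001 0 0" --pt "0 0 0 0" --pt "0 0 0 0"

```text
clock: 28.55
ee_pos: [542.4, -352.1, 223.5]
tool_rot: [3.131, -0.003, 0.102]
wrist_force: [4.3, -9.2, -2.7]
gripper_width: 0.245
grasp_force: 39.3
```

drive_tool --pt "0 -0.002 0 0" --pt "0 -0.002 0 0" --pt "0 0 0 0" --pt "0 0 0 0" --pt "0 0 0 0"

```text
clock: 29.05
ee_pos: [542.5, -352.1, 223.5]
tool_rot: [3.124, -0.004, 0.101]
wrist_force: [6.6, -18.5, -8.9]
gripper_width: 0.243
grasp_force: 39.6
```

At the stop (18 N, no further motion). Relaxing, releasing and lifting.

drive_tool --pt "0 0.003 0 0" --pt "0 0.002 0 0" --pt "0 0 0 0"

```text
clock: 29.35
ee_pos: [542.5, -352.1, 223.4]
tool_rot: [3.134, -0.002, 0.103]
wrist_force: [3.4, -7.2, -0.1]
gripper_width: 0.241
grasp_force: 40.1
```

drive_tool --pt "0 0 0 0" --pt "0 0 0 0" --pt "0 0 0 0" --pt "0 0 0 0" --claw -0.1

```text
clock: 29.75
ee_pos: [541.5, -347.4, 222.2]
tool_rot: [-3.141, 0.001, 0.105]
wrist_force: [-1.2, 0.3, -0.2]
gripper_width: 0.548
grasp_force: 0.0
```

drive_tool --pt "0 0 -0.01 0" --pt "0 0 -0.02 0" --pt "0 0 -0.03 0" --pt "0 0 -0.02 0" --pt "0 0 0 0"

```text
clock: 30.25
ee_pos: [542.7, -349.7, 306.5]
tool_rot: [3.137, -0.005, 0.104]
wrist_force: [-0.1, -0.0, 0.2]
gripper_width: 0.548
grasp_force: 0.0
```

```bash
python3 - <<'E'
from h import *
legs((577.5,33.5,300,13),(577.5,33.5,160,13),(577.5,33.5,70,13))
E
```

```text
at [ 542.7 -349.7  306.5] 6.0 t 30.2
(577.5, 33.5, 300, 13) turn -7.0 shift [np.float64(120.1), np.float64(-365.5), np.float64(6.5)]
(577.5, 33.5, 160, 13) turn 0 shift [np.float64(0.0), np.float64(0.0), np.float64(140.0)]
(577.5, 33.5, 70, 13) turn 0 shift [np.float64(0.0), np.float64(0.0), np.float64(90.0)]
```

Now the bail. The tool can only point straight down, so I'll start the folded bail with the fingertips along its arc, then push it upright with the closed fingertip.

drive_tool --pt "0.004 -0.012 0 -7" --pt "0.01 -0.03 0 0" --pt "0.014 -0.043 0 0" --pt "0.014 -0.043 0 0" --pt "0.014 -0.043 0 0" --pt "0.014 -0.043 0 0" --pt "0.014 -0.043 0 0" --pt "0.013 -0.043 0 0" --pt "0.012 -0.036 0 0" --pt "0.007 -0.02 0 0" --pt "0.004 -0.012 0 0" --pt "0 0 0.03 0" --claw 0.29 --newtons 20

```text
clock: 31.45
ee_pos: [580.1, 39.0, 274.8]
tool_rot: [3.141, -0.007, 0.23]
wrist_force: [-0.3, 0.3, -0.9]
gripper_width: 0.357
grasp_force: 0.0
```

drive_tool --pt "0 0 0.03 0" --pt "0 0 0.03 0" --pt "0 0 0.03 0" --pt "0 0 0.02 0" --pt "0 0 0.01 0" --pt "0 0 0 0"

```text
clock: 32.05
ee_pos: [576.4, 36.6, 151.5]
tool_rot: [-3.141, 0.003, 0.225]
wrist_force: [0.4, 0.4, -0.0]
gripper_width: 0.351
grasp_force: 0.0
```

```bash
python3 - <<'E'
from h import *
legs((577,35.5,72,13))
E
```

```text
at [576.4  36.6 151.5] 12.9 t 32.0
(577, 35.5, 72, 13) turn -0.1 shift [np.float64(0.3), np.float64(1.2), np.float64(79.5)]
```

drive_tool --pt "0 0 0.02 0" --pt "0 0.001 0.02 0" --pt "0 0 0.015 0" --pt "0 0 0.012 0" --pt "0 0 0.008 0" --pt "0 0 0.005 0" --pt "0 0 0 0"

```text
clock: 32.75
ee_pos: [577.5, 36.4, 72.4]
tool_rot: [-3.141, 0.001, 0.227]
wrist_force: [0.2, 0.0, -0.7]
gripper_width: 0.35
grasp_force: 0.0
```

drive_tool --pt "0 0 0 0" --pt "0 0 0 0" --pt "0 0 0 0" --pt "0 0 0 0" --pt "0 0 0 0" --claw 1

```text
clock: 33.25
ee_pos: [578.0, 36.1, 72.8]
tool_rot: [3.141, -0.001, 0.226]
wrist_force: [0.4, -1.3, 0.4]
gripper_width: 0.177
grasp_force: 21.7
```

drive_tool --pt "0 -0.001 -0.004 0" --pt "0 -0.001 -0.005 0" --pt "0 -0.002 -0.005 0" --pt "0 -0.002 -0.006 0" --pt "0 -0.003 -0.006 0" --pt "0 -0.003 -0.006 0" --pt "0 -0.004 -0.006 0" --pt "0 -0.004 -0.005 0" --pt "0 -0.004 -0.005 0" --pt "0 -0.004 -0.005 0" --pt "0 0 0 0"

```text
clock: 34.35
ee_pos: [571.3, 64.6, 126.2]
tool_rot: [-3.141, -0.0, 0.228]
wrist_force: [0.7, -1.5, -0.3]
gripper_width: 0.177
grasp_force: 19.8
```

```bash
python3 - <<'E'
from h import *
t=camera('top');s=camera('side')
legs((577,35.5,72,13))
cv2.imwrite('pics/b1.png',np.hstack([crop(t[:,:,::-1],215,160,315,235,4),crop(s[:,:,::-1],260,120,360,195,4)]))
E
```

```text
at [571.4  64.2 125.8] 13.0 t 34.5
(577, 35.5, 72, 13) turn 0.0 shift [np.float64(-1.0), np.float64(29.2), np.float64(53.8)]
```

View pics/b1.png

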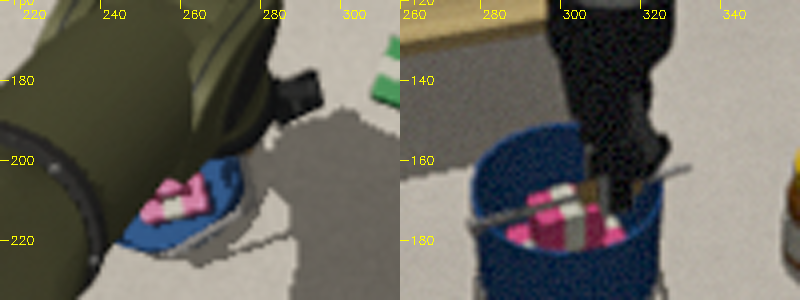

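The bail is up about 50° and the pail is standing undisturbed with the cartons in it. Releasing, then pushing with the closed fingertip from outside.

drive_tool --pt "0 0 0 0" --pt "0 0 0 0" --pt "0 0 0 0" --claw 0.29

```text
clock: 34.75
ee_pos: [570.9, 64.1, 125.2]
tool_rot: [-3.14, 0.001, 0.227]
wrist_force: [-0.3, -0.3, 0.0]
gripper_width: 0.355
grasp_force: 0.0
```

drive_tool --pt "0 0 -0.01 0" --pt "0 0 -0.02 0" --pt "0 0 -0.025 0" --pt "0 0.015 -0.015 0" --pt "0 0.025 0 0" --pt "0 0.02 0 0" --pt "0 0 0 0"

```text
clock: 35.45
ee_pos: [585.3, 1.2, 196.8]
tool_rot: [3.139, -0.001, 0.221]
wrist_force: [-0.7, -0.4, -0.3]
gripper_width: 0.353
grasp_force: 0.0
```

drive_tool --pt "0 0 0.015 0" --pt "0 0 0.025 0" --pt "0 0 0.018 0" --pt "0 0 0.012 0" --pt "0 0 0 0" --pt "0 0 0 0" --claw 1

```text
clock: 36.05
ee_pos: [585.0, 5.5, 126.0]
tool_rot: [-3.141, -0.0, 0.227]
wrist_force: [-0.3, 1.0, 0.4]
gripper_width: 0.003
grasp_force: 0.0
```

```bash
python3 - <<'E'
from h import *
s=camera('side')
p=read_state()['ee_pos'];d=p[:2]-[554.5,128];a=np.radians(13)
print('out',d@[np.sin(a),-np.cos(a)],'lat',d@[np.cos(a),np.sin(a)],p,read_state()['gripper_width'])
h=cv2.cvtColor(s,cv2.COLOR_RGB2HSV);br=cv2.inRange(h,(8,80,50),(22,255,220));br[:120]=0;br[190:]=0;br[:,:280]=0;br[:,:340]*=1;br[:,335:]=0
n,l,st,c=cv2.connectedComponentsWithStats(br);print([(c[i].round(1),st[i,4]) for i in range(1,n) if st[i,4]>15])
for f in(40,50,60): print(f,pix('side',(554.5+.225*100*np.cos(np.radians(f)),128-.974*100*np.cos(np.radians(f)),66+100*np.sin(np.radians(f)))))
E
```

```text
out 126.43222659582383 lat 2.4311729595190226 [585.30992483   5.3551181  126.34420012] -0.0004918127388141605
[(array([291.8, 123.8]), np.int32(221)), (array([309., 167.]), np.int32(58))]
40 [313.10396757 170.90681863]
50 [311.22564142 164.19405027]
60 [309.04696472 157.69366468]
```

Bail stays at about 46°. Pushing.

drive_tool --pt "0 -0.015 0 0" --pt "0 -0.012 0 0" --pt "0 -0.008 0 0" --pt "0 -0.008 -0.003 0" --pt "0 -0.008 -0.003 0" --pt "0 -0.008 -0.003 0" --pt "0 -0.008 -0.003 0" --pt "0 -0.008 -0.003 0" --pt "0 -0.007 -0.003 0" --pt "0 -0.006 -0.002 0" --pt "0 0 0 0"

```text
clock: 37.2
ee_pos: [564.4, 93.0, 145.4]
tool_rot: [-3.14, 0.001, 0.229]
wrist_force: [-0.3, -0.4, -0.5]
gripper_width: 0.003
grasp_force: 0.0
```

```bash
cat >> h.py <<'E'
def bail(s,yaw=13,c=(554.5,128)):
    p=read_state()['ee_pos'];d=p[:2]-np.array(c);a=np.radians(yaw)
    print('out',(d@[np.sin(a),-np.cos(a)]).round(1),'z',p[2].round(1),'F',read_state()['wrist_force'].round(1))
    h=cv2.cvtColor(s,cv2.COLOR_RGB2HSV);br=cv2.inRange(h,(8,80,50),(22,255,220));br[:125]=0;br[190:]=0;br[:,:290]=0;br[:,335:]=0
    n,l,st,cc=cv2.connectedComponentsWithStats(br);print([(cc[i].round(1),st[i]) for i in range(1,n) if st[i,4]>15])
    for f in(70,80,90,100): print(f,pix('side',(c[0]+np.sin(a)*100*np.cos(np.radians(f)),c[1]-np.cos(a)*100*np.cos(np.radians(f)),66+100*np.sin(np.radians(f)))).round(1))
E
python3 - <<'E'
from h import *
s=camera('side');bail(s)
cv2.imwrite('pics/b2.png',crop(s[:,:,::-1],250,100,360,210,5))
E
```

```text
out 37.3 z 145.3 F [-0.8 -0.2  0.4]
[(array([292.6, 126.1]), array([290, 125,   7,   4,  19], dtype=int32)), (array([318.9, 132.4]), array([317, 125,   4,  15,  43], dtype=int32)), (array([299.4, 147. ]), array([296, 144,   7,   7,  32], dtype=int32))]
70 [306.7 151.7]
80 [304.1 146.3]
90 [301.6 141.8]
100 [299.1 138.3]
```

View pics/b2.png

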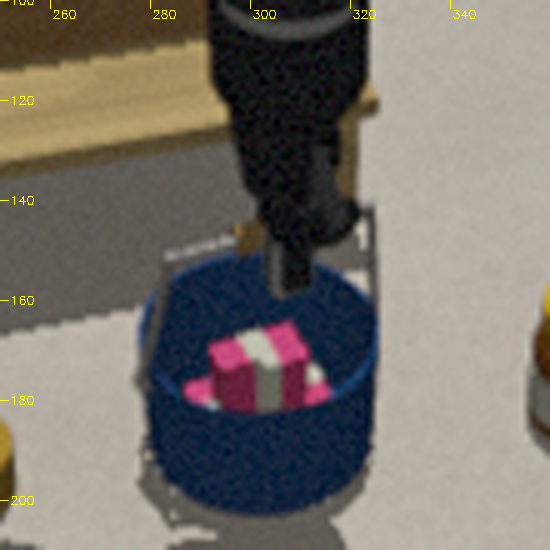

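The bail is at about 82° (corners at side (283,150) and (321,141)). 14 mm more will bring it upright.

drive_tool --pt "0 -0.005 0 0" --pt "0 -0.005 0 0" --pt "0 -0.004 0 0" --pt "0 0 0 0" --pt "0 0 0 0"

```text
clock: 37.75
ee_pos: [561.7, 104.8, 145.4]
tool_rot: [-3.141, 0.001, 0.227]
wrist_force: [0.1, 0.5, 0.6]
gripper_width: 0.002
grasp_force: 0.0
```

drive_tool --pt "0 0.015 0 0" --pt "0 0.025 0 0" --pt "0 0.02 -0.02 0" --pt "0 0 -0.04 0" --pt "0 0 -0.03 0" --pt "0 0 0 0"

```text
clock: 38.35
ee_pos: [578.2, 43.3, 239.7]
tool_rot: [3.139, -0.008, 0.224]
wrist_force: [0.2, -0.0, -0.0]
gripper_width: 0.001
grasp_force: 0.0
```

```bash
python3 - <<'E'
from h import *
s=camera('side');t=camera('top')
cv2.imwrite('pics/b3.png',np.hstack([crop(t[:,:,::-1],215,160,315,235,4),crop(s[:,:,::-1],250,120,350,195,4)]))
for f in(80,90,100):
  r=100*np.cos(np.radians(f));z=66+100*np.sin(np.radians(f))
  for sx in(-55,55):
    X=(554.5+.225*r+.974*sx,128-.974*r+.225*sx,z);print(f,sx,pix('side',X).round(1),pix('top',X).round(1))
E
```

```text
80 -55 [283.7 151.7] [258.5 214.5]
80 55 [324. 141.] [250.  174.8]
90 -55 [281.3 147.1] [252.  215.9]
90 55 [321.3 136.6] [243.6 176.1]
100 -55 [279.  143.4] [245.7 217.4]
100 55 [318.7 133.2] [237.4 177.6]
```

View pics/b3.png

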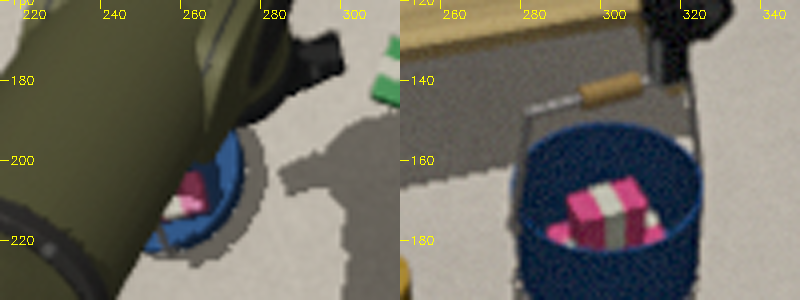

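The bail is upright at about 89° (grip at side 301,142). Moving over it to grip.

drive_tool --pt "0 -0.015 0 0" --pt "-0.001 -0.025 0 0" --pt "-0.002 -0.025 0 0" --pt "-0.001 -0.015 0 0" --pt "0 -0.008 0 0" --pt "0 0 0 0" --pt "0 0 0.01 0" --pt "0 0 0 0" --claw 0.06

```text
clock: 39.25
ee_pos: [551.0, 129.6, 224.3]
tool_rot: [3.141, 0.003, 0.225]
wrist_force: [-0.4, 0.7, -0.1]
gripper_width: 0.47
grasp_force: 0.0
```

```bash
python3 - <<'E'
from h import *
legs((554.5,128,151,13))
E
```

```text
at [551.  129.6 224.3] 12.9 t 39.2
(554.5, 128, 151, 13) turn -0.1 shift [np.float64(3.0), np.float64(2.4), np.float64(73.3)]
```

drive_tool --pt "0.003 0.002 0.02 0" --pt "0 0 0.02 0" --pt "0 0 0.015 0" --pt "0 0 0.01 0" --pt "0 0 0.008 0" --pt "0 0 0 0"

```text
clock: 39.85
ee_pos: [554.6, 129.3, 151.7]
tool_rot: [-3.141, 0.002, 0.226]
wrist_force: [0.2, -0.4, -0.2]
gripper_width: 0.474
grasp_force: 0.0
```

drive_tool --pt "0 0 0 0" --pt "0 0 0 0" --pt "0 0 0 0" --pt "0 0 0 0" --pt "0 0 0 0" --pt "0 0 0 0" --claw 1 --newtons 50

```text
clock: 40.45
ee_pos: [555.5, 129.6, 153.3]
tool_rot: [-3.141, -0.001, 0.227]
wrist_force: [-0.6, 0.4, 5.8]
gripper_width: 0.171
grasp_force: 49.1
```

```bash
python3 - <<'E'
from h import *
# seat with arm out (534.3,-264,201)
a=np.radians(5.9);u=np.array([-np.sin(a),np.cos(a)]);s=np.array([534.3,-264])
p=read_state()['ee_pos']
f=s+90*u
legs((p[0],p[1],290,6),(f[0],f[1],290,6),(s[0],s[1],240,6))
E
```

```text
at [555.5 129.6 153.3] 13.0 t 40.5
(np.float64(555.5303835572236), np.float64(129.64161176804507), 290, 6) turn 7.0 shift [np.float64(0.0), np.float64(0.0), np.float64(-136.7)]
(np.float64(525.0486716891478), np.float64(-174.47674645945432), 290, 6) turn 0 shift [np.float64(-62.1), np.float64(299.3), np.float64(-0.0)]
(np.float64(534.3), np.float64(-264.0), 240, 6) turn 0 shift [np.float64(-0.2), np.float64(90.0), np.float64(50.0)]
```

Held, with the pail still standing. Lifting and carrying gently.

drive_tool --pt "0 0 -0.003 0" --pt "0 0 -0.006 0" --pt "0 0 -0.01 0" --pt "0 0 -0.012 0" --pt "0 0 -0.014 1" --pt "0 0 -0.014 1" --pt "0 0 -0.013 1" --pt "0 0 -0.012 1" --pt "0 0 -0.01 1" --pt "0 0 -0.006 1" --pt "0 0 -0.003 1" --pt "0 0 0 0"

```text
clock: 41.65
ee_pos: [554.9, 129.8, 255.6]
tool_rot: [-3.141, 0.001, 0.104]
wrist_force: [0.9, 0.4, -5.0]
gripper_width: 0.166
grasp_force: 48.9
```

drive_tool --pt "-0.001 0.004 0 0" --pt "-0.002 0.01 0 0" --pt "-0.003 0.015 0 0" --pt "-0.004 0.018 0 0" --pt "-0.004 0.02 0 0" --pt "-0.004 0.02 0 0" --pt "-0.004 0.02 0 0" --pt "-0.004 0.02 0 0" --pt "-0.004 0.02 0 0" --pt "-0.004 0.02 0 0" --pt "-0.004 0.02 0 0" --pt "-0.004 0.02 0 0"

```text
clock: 42.85
ee_pos: [533.8, -83.3, 255.5]
tool_rot: [3.141, 0.001, 0.102]
wrist_force: [0.5, -0.1, -5.0]
gripper_width: 0.163
grasp_force: 48.8
```

drive_tool --pt "-0.004 0.02 0 0" --pt "-0.004 0.018 0 0" --pt "-0.004 0.016 0 0" --pt "-0.003 0.013 0 0" --pt "-0.003 0.01 0 0" --pt "-0.002 0.008 0 0" --pt "-0.001 0.005 0 0" --pt "-0.001 0.003 0 0" --pt "0 0 0 0" --pt "0 0 0 0"

```text
clock: 43.85
ee_pos: [522.8, -174.6, 255.3]
tool_rot: [-3.141, 0.001, 0.105]
wrist_force: [1.1, -0.6, -4.7]
gripper_width: 0.163
grasp_force: 48.9
```

```bash
python3 - <<'E'
from h import *
legs((534.3,-264,245,6))
s=camera('side');t=camera('top')
cv2.imwrite('pics/h1.png',np.hstack([crop(t[:,:,::-1],340,140,480,290,3)[:,:400],crop(s[:,:,::-1],260,180,400,330,3)[:,:400]]))
E
```

```text
at [ 522.8 -174.6  255.3] 6.0 t 43.9
(534.3, -264, 245, 6) turn 0.0 shift [np.float64(2.1), np.float64(90.1), np.float64(10.3)]
```

View pics/h1.png

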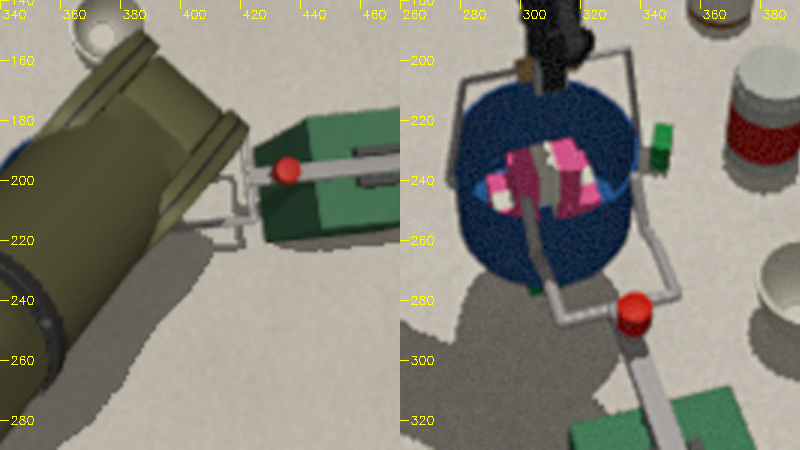

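The hanging arm is out, and the pail is upright with its cartons. Knob at top (435.7,196.7) and side (338.3,285). Cross-bar corners at side (314.3,287.3) and (352.7,277.3), top lower corner (424,213).

```bash
python3 - <<'E'
from h import *
np.set_printoptions(precision=1,suppress=True)
k=tri((435.7,196.7),(338.3,284));print('knob',k)
e1,e2=at('side',(352.7,277.3),210),at('side',(314.3,287.3),210);print(e1,e2,(e1+e2)/2)
a=np.radians(5.9);u=np.array([-np.sin(a),np.cos(a)])
kt=at('top',(435.7,196.7),246);print('seat from knob',kt[:2]+85*u,k[:2]+85*u,'from bar',(e1+e2)[:2]/2+60*u)
E
```

```text
knob [ 544.4 -354.3  243.9]
[ 579.7 -323.2  210. ] [ 507.  -332.4  210. ] [ 543.3 -327.8  210. ]
seat from knob [ 535.2 -269.2] [ 535.7 -269.8] from bar [ 537.2 -268.1]
```

drive_tool --pt "0 0.004 0 0" --pt "0 0.007 0 0" --pt "0.001 0.01 0 0" --pt "0 0.012 0 0" --pt "0.001 0.012 0 0" --pt "0 0.012 0 0" --pt "0.001 0.012 0 0" --pt "0 0.01 0 0" --pt "0 0.007 0 0" --pt "0 0.005 0 0" --pt "0 0.002 0 0" --pt "0 0 0 0"

```text
clock: 45.15
ee_pos: [535.3, -267.4, 255.4]
tool_rot: [-3.141, 0.001, 0.105]
wrist_force: [0.6, -0.5, -5.6]
gripper_width: 0.168
grasp_force: 48.9
```

drive_tool --pt "0 0 0.004 0" --pt "0 0 0.007 0" --pt "0 0 0.009 0" --pt "0 0 0.009 0" --pt "0 0 0.008 0" --pt "0 0 0.006 0" --pt "0 0 0.005 0" --pt "0 0 0.004 0" --pt "0 0 0.003 0" --pt "0 0 0.002 0" --pt "0 0 0 0"

```text
clock: 46.25
ee_pos: [535.2, -267.4, 198.3]
tool_rot: [-3.141, 0.001, 0.104]
wrist_force: [0.2, 0.4, -5.2]
gripper_width: 0.165
grasp_force: 48.9
```

drive_tool --pt "0 0 0.002 0" --pt "0 0 0.002 0" --pt "0 0 0.002 0" --pt "0 0 0.002 0" --pt "0 0 0 0"

```text
clock: 46.75
ee_pos: [536.0, -269.2, 193.5]
tool_rot: [3.139, -0.003, 0.103]
wrist_force: [-2.0, 1.3, 14.9]
gripper_width: 0.166
grasp_force: 51.0
```

drive_tool --pt "0 0 0.002 0" --pt "0 0 0.001 0" --pt "0 0 0 0"

```text
clock: 47.05
ee_pos: [536.3, -271.2, 193.1]
tool_rot: [3.136, -0.006, 0.102]
wrist_force: [-6.8, 1.2, 29.3]
gripper_width: 0.161
grasp_force: 52.5
```

drive_tool --pt "0 0.001 -0.002 0" --pt "0 0.001 -0.001 0" --pt "0 0 0 0" --pt "0 0 0 0"

```text
clock: 47.45
ee_pos: [536.2, -271.2, 193.5]
tool_rot: [3.139, -0.003, 0.103]
wrist_force: [-2.9, 0.5, 13.6]
gripper_width: 0.169
grasp_force: 50.7
```

```bash
python3 - <<'E'
from h import *
s=camera('side')
cv2.imwrite('pics/h2.png',crop(s[:,:,::-1],270,200,390,310,5))
a=np.radians(5.9)
for y in(-256,-261,-266,-271):print(y,[pix('side',(536+x*np.cos(a)-(y+268)*np.sin(a),y+x*np.sin(a),204)).round(1).tolist() for x in(-55,-36,36,55)])
E
```

```text
-256 [[293.9, 259.5], [303.6, 257.4], [339.5, 249.3], [348.8, 247.2]]
-261 [[294.6, 261.6], [304.3, 259.4], [340.3, 251.3], [349.7, 249.2]]
-266 [[295.2, 263.7], [304.9, 261.5], [341.1, 253.3], [350.5, 251.2]]
-271 [[295.9, 265.9], [305.6, 263.6], [342.0, 255.4], [351.3, 253.2]]
```

View pics/h2.png

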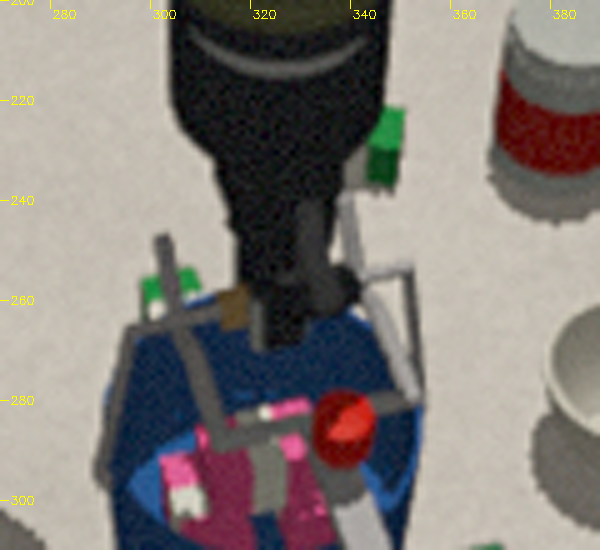

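The bar lies across both prongs behind the tips (tips at side (302,247) and (338,238), bar on the left prong at (305,263)). Unloading, then releasing.

drive_tool --pt "0 0 -0.002 0" --pt "0 0 0 0" --pt "0 0 0 0"

```text
clock: 47.8
ee_pos: [536.1, -271.0, 193.8]
tool_rot: [3.139, -0.002, 0.104]
wrist_force: [-1.1, -1.1, 7.4]
gripper_width: 0.167
grasp_force: 49.9
```

```bash
python3 - <<'E'
from h import *
np.set_printoptions(precision=1,suppress=True)
a=np.radians(5.9);u=np.array([-np.sin(a),np.cos(a)])
t1=at('side',(302.3,247.5),224);t2=at('side',(338.3,239),224);print(t1,t2,'seat',((t1+t2)/2)[:2]-20*u,'bar',at('side',(305,262.8),204))
print(read_state()['wrist_force'])
E
```

```text
[ 498.  -251.2  224. ] [ 569.3 -242.5  224. ] seat [ 535.7 -266.8] bar [ 499.6 -272.6  204. ]
[-1.1 -1.1  7.4]
```

drive_tool --pt "0 0 -0.001 0" --pt "0 0 0 0" --pt "0 0 0 0" --pt "0 0 0 0" --pt "0 0 0 0" --claw 0.4 --newtons 20

```text
clock: 48.3
ee_pos: [535.5, -269.2, 193.2]
tool_rot: [-3.141, 0.001, 0.105]
wrist_force: [-0.2, 0.3, 1.1]
gripper_width: 0.301
grasp_force: 0.0
```

drive_tool --pt "0 0 -0.003 0" --pt "0 0 -0.006 0" --pt "0 0 -0.01 0" --pt "0 0 -0.015 0" --pt "0 0 -0.02 0" --pt "0 0 -0.03 0" --pt "0 0 -0.03 0" --pt "0 0 -0.03 0" --pt "0 -0.01 -0.01 0" --pt "-0.02 -0.02 0 0" --pt "-0.03 -0.03 0 0" --pt "-0.02 -0.02 0 0"

```text
clock: 49.5
ee_pos: [455.1, -195.0, 347.0]
tool_rot: [-3.139, 0.002, 0.105]
wrist_force: [0.1, 0.8, 0.1]
gripper_width: 0.302
grasp_force: 0.0
```

drive_tool --pt "-0.03 -0.035 0 0" --pt "-0.03 -0.04 0 0" --pt "-0.03 -0.04 0 0" --pt "-0.02 -0.03 0 0" --pt "0 -0.02 0 0" --pt "0 0 0 0" --pt "0 0 0 0" --pt "0 0 0 0" --pt "0 0 0 0" --pt "0 0 0 0" --pt "0 0 0 0" --pt "0 0 0 0"

```text
clock: 50.7
ee_pos: [331.0, -44.9, 347.5]
tool_rot: [-3.142, 0.001, 0.104]
wrist_force: [-0.2, 0.7, -0.4]
gripper_width: 0.301
grasp_force: 0.0
```

```bash
python3 - <<'E'
from h import *
s=camera('side');t=camera('top')
print(cv2.absdiff(camera('side'),s)[200:330,270:380].mean())
cv2.imwrite('pics/f.png',np.hstack([crop(t[:,:,::-1],330,140,460,270,3),crop(s[:,:,::-1],260,200,390,330,3)]))
E
```

```text
2.782144522144522
```

View pics/f.png

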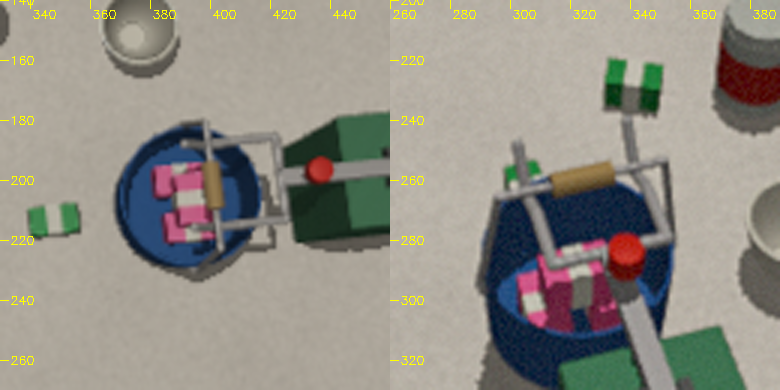

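The pail hangs with the bar over both prongs and all the pinks inside. Checking the hanger's travel and the pail's uprightness with numbers.

```bash
python3 - <<'E'
from h import *
np.set_printoptions(precision=1,suppress=True)
def knob(im,n):
    m=cv2.inRange(cv2.cvtColor(im,cv2.COLOR_RGB2HSV),(0,170,90),(8,255,255))
    b=(slice(180,212),slice(425,475)) if n=='top' else (slice(265,335),slice(320,370))
    k=np.zeros_like(m);k[b]=m[b];c,l,s,ce=cv2.connectedComponentsWithStats(k);i=1+np.argmax(s[1:,4]);return ce[i],s[i]
rgb=lambda f:cv2.imread(f)[:,:,::-1].copy()
t=camera('top');s=camera('side')
for n,a,b in(('top',rgb('pics/top0.png'),t),('side',rgb('pics/side0.png'),s)):
    ka,kb=knob(a,n),knob(b,n);A,B=at(n,ka[0],242),at(n,kb[0],242);print(n,ka,kb,A,B,np.linalg.norm(A-B))
m=cv2.inRange(cv2.cvtColor(t,cv2.COLOR_RGB2HSV),(100,120,30),(125,255,255));m[:150]=0;m[260:]=0;m[:,:350]=0;m[:,430:]=0
print('blue',cv2.boundingRect(m),'rim expected',[pix('top',(536+66*i,-268+66*j,115)).round(1).tolist() for i,j in((0,0),(0,1),(0,-1),(1,0),(-1,0))],'foot',[pix('top',(536+64*i,-268+64*j,36)).round(1).tolist() for i,j in((0,0),(0,1),(0,-1),(1,0),(-1,0))])
E
```

```text
top (array([460.5, 193.8]), array([457, 190,   8,   9,  56], dtype=int32)) (array([436.4, 196.1]), array([433, 192,   8,   9,  56], dtype=int32)) [ 551.9 -417.7  242. ] [ 545.8 -356.6  242. ] 61.44435626014009
side (array([350.1, 314.5]), array([344, 309,  13,  12, 113], dtype=int32)) (array([338.2, 284.4]), array([333, 278,  12,  15, 120], dtype=int32)) [ 552.  -413.5  242. ] [ 544.8 -353.8  242. ] 60.164270576769084
blue (369, 182, 48, 47) rim expected [[392.6, 205.0], [369.0, 204.9], [416.1, 205.0], [392.1, 181.7], [393.0, 228.6]] foot [[388.0, 207.6], [366.5, 207.6], [409.4, 207.7], [387.6, 186.4], [388.4, 229.2]]
```

Hanger travel from the cameras is about 61 mm against about 67 mm from the tool, so I'll check the stop with a gentle closed-fingertip push behind the knob.

```bash
python3 - <<'E'
from h import *
legs((460,-400,345,6),(549.6,-400,345,6),(549.6,-400,227,6))
E
```

```text
at [331.  -44.6 347.6] 6.0 t 51.0
(460, -400, 345, 6) turn -0.0 shift [np.float64(91.2), np.float64(366.9), np.float64(2.6)]
(549.6, -400, 345, 6) turn 0 shift [np.float64(89.1), np.float64(9.4), np.float64(-0.0)]
(549.6, -400, 227, 6) turn 0 shift [np.float64(0.0), np.float64(0.0), np.float64(118.0)]
```

drive_tool --pt "0.006 0.022 0 0" --pt "0.009 0.036 0 0" --pt "0.011 0.045 0 0" --pt "0.011 0.045 0 0" --pt "0.011 0.045 0 0" --pt "0.011 0.045 0 0" --pt "0.011 0.045 0 0" --pt "0.011 0.045 0 0" --pt "0.01 0.039 0 0" --pt "0.02 0.002 0 0" --pt "0.03 0.003 0 0" --pt "0.025 0.003 0 0" --claw 1

```text
clock: 52.15
ee_pos: [536.6, -400.2, 346.7]
tool_rot: [-3.14, 0.001, 0.105]
wrist_force: [0.0, 0.1, -0.2]
gripper_width: 0.002
grasp_force: 0.0
```

drive_tool --pt "0.014 0.002 0 0" --pt "0 0 0 0" --pt "0 0 0.02 0" --pt "0 0 0.03 0" --pt "0 0 0.025 0" --pt "0 0 0.02 0" --pt "0 0 0.013 0" --pt "0 0 0.006 0" --pt "0 0 0 0" --pt "0 0 0 0"

```text
clock: 53.15
ee_pos: [549.4, -401.4, 234.5]
tool_rot: [3.14, -0.001, 0.104]
wrist_force: [0.6, -0.2, 0.4]
gripper_width: -0.003
grasp_force: 0.0
```

drive_tool --pt "0 -0.006 0 0" --pt "0 -0.005 0 0" --pt "0 -0.002 0 0" --pt "0 -0.002 0 0" --pt "0 0 0 0"

```text
clock: 53.65
ee_pos: [547.9, -385.4, 233.5]
tool_rot: [-3.141, 0.0, 0.105]
wrist_force: [0.3, 0.6, 0.4]
gripper_width: 0.002
grasp_force: 0.0
```

drive_tool --pt "0 -0.002 0 0" --pt "0 -0.002 0 0" --pt "0 -0.001 0 0" --pt "0 0 0 0"

```text
clock: 54.05
ee_pos: [547.2, -380.7, 233.3]
tool_rot: [-3.141, 0.0, 0.105]
wrist_force: [-0.1, 1.0, -0.4]
gripper_width: -0.001
grasp_force: 0.0
```

drive_tool --pt "0 -0.001 0 0" --pt "0 -0.001 0 0" --pt "0 -0.001 0 0" --pt "0 0 0 0"

```text
clock: 54.45
ee_pos: [546.9, -378.5, 233.4]
tool_rot: [3.141, 0.0, 0.104]
wrist_force: [0.7, -2.6, -1.5]
gripper_width: -0.001
grasp_force: 1.0
```

drive_tool --pt "0 -0.001 0 0" --pt "0 -0.001 0 0" --pt "0 0 0 0" --pt "0 0 0 0"

```text
clock: 54.85
ee_pos: [546.8, -377.9, 233.6]
tool_rot: [3.138, -0.0, 0.104]
wrist_force: [2.0, -5.4, -2.5]
gripper_width: -0.001
grasp_force: 2.8
```

drive_tool --pt "0 -0.002 0 0" --pt "0 -0.002 0 0" --pt "0 0 0 0" --pt "0 0 0 0"

```text
clock: 55.25
ee_pos: [546.5, -375.9, 233.7]
tool_rot: [3.134, -0.001, 0.103]
wrist_force: [2.8, -9.4, -5.3]
gripper_width: -0.001
grasp_force: 4.8
```

drive_tool --pt "0 -0.002 0 0" --pt "0 -0.002 0 0" --pt "0 0 0 0" --pt "0 0 0 0"

```text
clock: 55.65
ee_pos: [546.5, -375.8, 234.0]
tool_rot: [3.126, -0.002, 0.101]
wrist_force: [5.7, -17.1, -11.0]
gripper_width: -0.002
grasp_force: 8.4
```

drive_tool --pt "0 -0.002 0 0" --pt "0 -0.002 0 0" --pt "0 0 0 0" --pt "0 0 0 0"

```text
clock: 56.05
ee_pos: [546.4, -375.6, 234.3]
tool_rot: [3.119, -0.003, 0.1]
wrist_force: [8.1, -24.4, -16.0]
gripper_width: -0.0
grasp_force: 12.1
```

Hard stop confirmed (24 N, no motion); the arm had been only about 2 mm short of it. Backing off and clearing away.

drive_tool --pt "0 0.003 0 0" --pt "0 0.004 0 0" --pt "0 0.006 0 0" --pt "0 0.01 0 0" --pt "0 0.01 0 0" --pt "0 0 -0.02 0" --pt "0 0 -0.03 0" --pt "0 0 -0.03 0" --pt "0 0 -0.03 0" --pt "-0.02 0 -0.01 0" --pt "-0.04 0 0 0" --pt "-0.04 0 0 0"

```text
clock: 57.25
ee_pos: [448.6, -407.4, 353.8]
tool_rot: [3.141, 0.0, 0.106]
wrist_force: [0.1, -0.8, -0.8]
gripper_width: -0.002
grasp_force: 0.0
```

drive_tool --pt "-0.01 -0.04 0 0" --pt "-0.01 -0.045 0 0" --pt "-0.01 -0.045 0 0" --pt "-0.01 -0.045 0 0" --pt "-0.01 -0.04 0 0" --pt "0 -0.03 0 0" --pt "0 -0.015 0 0" --pt "0 0 0 0" --pt "0 0 0 0" --pt "0 0 0 0" --pt "0 0 0 0" --pt "0 0 0 0"

```text
clock: 58.45
ee_pos: [372.6, -154.8, 353.5]
tool_rot: [3.141, 0.001, 0.103]
wrist_force: [-1.2, -0.8, -0.5]
gripper_width: -0.003
grasp_force: 0.0
```

drive_tool --pt "0 0 0 0" --pt "0 0 0 0" --pt "0 0 0 0" --pt "0 0 0 0" --pt "0 0 0 0" --pt "0 0 0 0" --pt "0 0 0 0" --pt "0 0 0 0" --pt "0 0 0 0" --pt "0 0 0 0" --pt "0 0 0 0" --pt "0 0 0 0"

```text
clock: 59.65
ee_pos: [372.6, -153.9, 353.5]
tool_rot: [-3.141, 0.001, 0.104]
wrist_force: [-0.5, -0.4, 0.2]
gripper_width: -0.001
grasp_force: 0.0
```

```bash
python3 - <<'E'
from h import *
rgb=lambda f:cv2.imread(f)[:,:,::-1].copy()
t=camera('top')
m=cv2.inRange(cv2.cvtColor(t,cv2.COLOR_RGB2HSV),(100,120,30),(125,255,255));m[:150]=0;m[260:]=0;m[:,:350]=0;m[:,430:]=0
print('blue',cv2.boundingRect(m))
m=cv2.inRange(cv2.cvtColor(t,cv2.COLOR_RGB2HSV),(0,170,90),(8,255,255));print('knob',np.argwhere(m[180:212,425:475]).mean(0)+[180,425])
legs();s=camera('side')
m=cv2.inRange(cv2.cvtColor(s,cv2.COLOR_RGB2HSV),(8,80,50),(22,255,220));print('bail grip side',np.argwhere(m[245:275,300:345]).mean(0)+[245,300])
print('pink px in pail',(cv2.inRange(cv2.cvtColor(t,cv2.COLOR_RGB2HSV),(155,110,90),(175,255,255))[180:230,365:420]>0).sum())
print(job_done())
E
```

```text
blue (369, 182, 47, 47)
knob [196.1754386  435.43859649]
at [ 372.6 -153.8  353.5] 6.0 t 59.7
bail grip side [258.2625  323.51875]
pink px in pail 226
the job is handed in; nothing more can be done
None
```

The job is handed in: the pail hangs upright by its bail over both prongs with all three pink cartons inside. Three caveats: the finger knuckles pressed the pail rim at up to 54 N on the first carton drop; I pinched the bail for the first half of its rise before pushing it upright with a fingertip; and the hanger was about 2 mm short of its stop until I pushed it home after hanging.

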